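# Hold down the recessed reset button of a temperature logger

### The arm

A 6-joint arm with a two-finger parallel gripper is mounted at the origin on a cart in front of the work surface, level with it; the furniture and walls round the work are solid. World frame = base frame: x ahead of the robot, y to its left, z up, the work surface at z = 0. Lengths are in mm, angles in rad, forces in N, time in s.
With the tool pointing down it reaches from about 300 to 775 mm from the base axis. Payload 14.6 kg.
Tool frame: the origin (TCP) lies on the centre line of the jaws, within the pads' length; the fingertips stand ahead of it and the grasp point (between the pads) lies 2 mm behind it (ctrl.finger_overhang is the z of the fingertips in the tool frame, in mm); z points along the fingers, y is the line along which they close (so a half turn about z gives the same grasp; the last joint's range is limited). The gripper opens to 85 mm and grips with 20 to 120 N. Pads are 22 mm wide; open, the fingers measure 114 mm over their backs; the gripper's body (76 mm by 85 mm) begins 54 mm behind the grasp point. The pads swing forward as they close: fully open they stand 13 mm farther back than shut.
Start: joints at [-1.173, 0.3, 1.521, -0, 1.321, -0.067], TCP at [246.526, -491.645, 248.281] pointing down, gripper open.
Joint ranges: [-3.03, 3.03], [-0.79, 2.21], [0.23, 2.52], [-1.04, 4.18], [0, 3.07], [-2.55, 2.55]. Speed limits (rad/s): [2.22, 2.22, 2.57, 3.14, 3.14, 3.14].

### API

Orientations are given as [roll, pitch, yaw] about the fixed x, y, z axes, in that order (R = Rz(yaw) Ry(pitch) Rx(roll)).
In Python, from plant import sensors, cams, ticket, ctrl gives the robot as it stands. The module is installed in compiled form; this text tells all that it offers.
- The arm moves only by the tool play_rows, never from a script. Its arguments are lists of equal length, an entry for each row: "gripper": the finger opening in mm, from 0 to 85.4; "xyz": the shift along the tool's x, y, z in mm, a list of three; "delta_rot": the turn, a rotation vector about the tool's x, y, z in degrees, a list of three. In form: {"gripper": [gripper, ...], "xyz": [[dx, dy, dz], ...], "delta_rot": [[wx, wy, wz], ...]}. A call has 1 to 12 rows; each row is the pose to reach, as a shift and turn from the pose commanded when the call began, along the tool's axes at that moment; what a row does not reach only later rows make up. A row lasts 1/8 s, in which the tool goes at most 62.5 mm and 10.7 degrees, less where a joint would pass 70% of its speed; a pose out of reach is approached as far as the arm can. A call with a gripper value outside its range is refused whole. The fingers move at their own pace and stop on an object; "squeeze" is the grip in N (left out, the last holds). Time passes only in rows, so rows that repeat a pose let the fingers close. It gives the time, the measured TCP pose, the force, the opening and the grip force at its end, in the units of the state.
- sensors.sense(): the state, without advancing time (a new reading comes with each control period).
- cams.grab_frame(name): name is "side" or "top" or "wrist"; returns (picture, depth): 420x560x3 uint8, red, green, blue; 420x560 float32, mm along the optical axis (not along the pixel's ray), 0 where there is no reading.
- cams.camera_params(name): a dict with "vertical_fov" (degrees; the focal length in pixels is half the picture's height over the tangent of half this angle, whatever the lens; pixels are square), "cx", "cy" (the principal point, pixels), "world_to_cam" (4x4, takes a point from world to camera coordinates). Camera axes: x right, y up, looking along -z (the intrinsics and any distortion apply to the point x, -y, -z); pixel columns grow to the right and rows downward; lengths in mm; the calibration is good to about 2 mm. A picture is of the moment at which its call begins: read the wrist's pose just before it. camera_params takes no time and is no camera call; for the wrist camera it gives the pose at the moment of the call.
- ticket.job_done(): hands the job in; it is judged then, once.
The state is a dict: "t": time; "joint_positions": joint angles; "qvel": joint speeds; "joint_efforts": joint torques, N m; "tool_pos": TCP position; "ee_rot": TCP orientation; "contact_force": force on the tool from outside, world axes, zero at the start; "torque": the same for the moment, N m; "opening": opening from 0.0 (shut) to 1.0 (fully open); "grip_force": force on a finger pad.
Only numpy, scipy, OpenCV 4.12 (cv2) and the standard library are available. Lean on these libraries where they do the work, as an engineer would, in place of code of your own. Each camera call takes 0.05 s, during which the arm holds its last target. There are 200 camera calls.

### The job

The yellow temperature logger lies on the bench with its reset opening turned to the side: roll it along the bench, without picking it up, until the opening faces straight up. Then take the screwdriver out of the wooden tool block, put its blade down through the opening and hold the red button in there fully down, without forcing it. Finish like that, still gripping the screwdriver and holding the button down, and leave the other things on the bench where they are.

Things in the scene. Friction and masses are not known exactly. Their poses are not given: they have to be found in the camera images.
- logger: Yellow and black round logger, loose, .3 kg. Origin on its axis at mid-length; y along the axis, z out of the opening. Tube 44 mm thick, bare at y = +/-25 to 55 mm; black bumpers at +/-55 to 73 mm, 48 mm across, have 12 flats: it rests every 30 degrees (12.9 mm of rolling), axis 24 mm up. Overall y -80 to 105 mm. A fingertip pressed on the bare tube's top and moved along rolls it half as far.
- logger_opening (a point): Centre of the mouth of the round reset opening, 15 mm wide, bevelled rim, in a grey 29 x 44 mm flat at the logger's middle, 19 mm from its axis along its z. Axes as the logger's. Starts leaning 60 degrees from straight up, more or less towards the robot (so: roll away by 60 degrees, about 26 mm); 43 mm above the bench once straight up. The button's top lies 22 mm below the mouth.
- reset_button (a joint): Travel of the red button, 11.6 mm across, at the bottom of the opening's bore: 0 up, 0.004 m fully down. It starts to move at about 1.5 N and is fully down at about 5 N; then a hard stop. Springs back when released.
- tool_block: Fixed hardwood tool block, 56 x 150 x 50 mm, long side along its y; origin under its centre. The screwdriver stands in a 7 mm square bore, 42 mm deep, at its y = +45 mm; a glass rod (120 mm high, y = -25 mm) and a small hex key (101 mm high, y = -55 mm) are fixed in it too.
- screwdriver: Screwdriver with an orange handle, 189 mm long, 85 g, standing blade down in the tool block, leaning at most 2 degrees. Its y axis points from blade to handle end; handle 84 mm long, 23 mm wide along its x and 25 mm along its z; shaft 105 mm long, 5.5 mm thick. At the start its x lies along the block's x.
- screwdriver_grip (a point): Centre of the screwdriver's handle, 147 mm from the blade's tip; 155 mm above the bench at the start. Axes as the screwdriver's.
- screwdriver_tip (a point): Tip of the screwdriver's blade, on its long axis; 8 mm above the bench at the start. Axes as the screwdriver's.
- beaker_100: Bystander: small empty glass beaker, 53 mm across, 70 mm high; origin under its centre
- rubber_stopper: Bystander: red-brown rubber stopper, 32 mm across, 28 mm high; origin under its centre
- weight_100: Bystander: brass weight with a knob, 29 mm across, 34 mm high; origin under its centre
- tealight_0: Bystander: tea light in its metal cup, 39 mm across, 19 mm high; origin under its centre
- matchbox: Bystander: matchbox lying flat, 36 x 53 x 15 mm; origin under its centre
- croc_clip_0: Bystander: red crocodile clip lying on the bench, 9 x 64 x 11 mm; origin under its centre
Not all that is in view belongs to the job. There is more than one size of the screwdriver; the job needs the larger.

How it is judged (in metres and radians):
On the way:
1. the logger lies on the bench with its reset opening straight up (angle between logger's own z axis and vertical below 0.12 rad and height (world z) of logger below 0.03 m), for 0.3 s.
At the end, for the whole second after the job is handed in: The logger rests on the bench, opening straight up (within 7 degrees); the screwdriver, gripped by the fingers (over 3 N), has its tip in the bore (within 8 mm of its centre line, below the resting button) and presses (over 1 N), the button staying more than 3 of its 4 mm down (all of step 1 and value of joint reset_button above 0.003 m and x of screwdriver_tip in the frame of logger between -0.008 and 0.008 m and y of screwdriver_tip in the frame of logger between -0.008 and 0.008 m and z of screwdriver_tip in the frame of logger below -0.003 m and contact force between screwdriver and logger above 1 N and contact force between the fingers and screwdriver above 3 N); the arm keeps its last pose, push and grip.
It fails at once if the logger is picked up (its axis more than 50 mm above the bench) (height (world z) of logger above 0.05 m).
It fails at once if the screwdriver is forced into the logger with more than 40 N (contact force between screwdriver and logger above 40 N).
It fails at once if another thing on the bench is shifted by more than 30 mm (distance of any of beaker_100, rubber_stopper, weight_100, tealight_0, matchbox, croc_clip_0 from where it was at the start of the episode above 0.03 m).
It also fails if it takes over 61 s, if anything falls off the work surface, if the arm or the gripper's body presses on something with over 40 N, if the wrist force passes 120 N, or if a joint passes its speed limit or range.

## Working session

There is one attempt and no reset: what is moved stays moved. The work goes in short steps, Python scripts to look and compute and a tool call to move; the robot and the scene stay as the last step left them, time stands still between calls to the robot, and variables do not carry over. Pictures are saved under pics/ and viewed, at most 10 in all, crops included, and the job is handed in when it is done.

Besides the shell and the picture viewer there is one more tool, called after "Request:" by a JSON object that holds its "name" and its "arguments", one argument or row to a line. play_rows: Moves the arm, as the interface text tells. Its arguments: {"type":"object","properties":{"gripper":{"type":"array","items":{"type":"number"}},"xyz":{"type":"array","items":{"type":"array","items":{"type":"number"}}},"delta_rot":{"type":"array","items":{"type":"array","items":{"type":"number"}}},"squeeze":{"type":"number"}},"required":["gripper","xyz","delta_rot"]}

```bash
mkdir -p pics; cat > h.py <<'E'
import numpy as np, cv2
from plant import sensors, cams, ticket, ctrl
def grab(n,save=None):
    p=cams.camera_params(n); im,d=cams.grab_frame(n)
    if save: cv2.imwrite(f'pics/{save}.png',im[:,:,::-1]); np.savez(f'pics/{save}.npz',im=im,d=d,M=p['world_to_cam'],f=210/np.tan(np.radians(p['vertical_fov']/2)),cx=p['cx'],cy=p['cy'])
    return im,d,p
def load(s):
    return np.load(f'pics/{s}.npz')
def w(z,u,v,dep=None,h=None):
    """pixel->world, using depth, or plane height h"""
    M=np.linalg.inv(z['M']); ray=np.array([(u-z['cx'])/z['f'],-(v-z['cy'])/z['f'],-1.])
    if h is not None:
        r=M[:3,:3]@ray; return M[:3,3]+r*(h-M[2,3])/r[2]
    if dep is None: dep=float(np.median(z['d'][v-1:v+2,u-1:u+2]))
    return M[:3,:3]@(ray*dep)+M[:3,3]
def px(z,P):
    c=z['M'][:3,:3]@np.array(P)+z['M'][:3,3]; return z['cx']+z['f']*c[0]/-c[2], z['cy']-z['f']*c[1]/-c[2]
E
python3 - <<'E'
from h import *
for n in ['top','side']:
    im,d,p=grab(n,n); print({k:v for k,v in p.items()})
print(sensors.sense(), ctrl.finger_overhang)
a=load('top')['im'];b=load('side')['im']
E
```

```text
{'vertical_fov': 46.85948011166454, 'cx': 278.28270625891173, 'cy': 205.38924842922518, 'world_to_cam': array([[-1.28029222e-02, -9.99838916e-01, -1.25788146e-02,
        -4.08019475e+02],
       [ 9.86932039e-01, -1.46564863e-02,  1.60469117e-01,
        -5.51681265e+02],
       [-1.60627630e-01, -1.03599615e-02,  9.86960706e-01,
        -1.42960948e+03],
       [ 0.00000000e+00,  0.00000000e+00,  0.00000000e+00,
         1.00000000e+00]])}
{'vertical_fov': 47.04867999934168, 'cx': 269.99538740659887, 'cy': 208.0221888113216, 'world_to_cam': array([[ 8.62317442e-01, -5.06333226e-01,  5.94085703e-03,
        -6.76533077e+02],
       [ 2.74782950e-01,  4.77762899e-01,  8.34408139e-01,
        -2.32964034e+01],
       [-4.25326886e-01, -7.17892246e-01,  5.51115019e-01,
        -1.25894400e+03],
       [ 0.00000000e+00,  0.00000000e+00,  0.00000000e+00,
         1.00000000e+00]])}
{'t': 0.1, 'joint_positions': array([-1.17256670e+00,  3.00450356e-01,  1.52151050e+00, -7.73924892e-06,
        1.32069070e+00, -6.66228231e-02]), 'qvel': array([ 0.00114806, -0.00059034, -0.00231228,  0.00050755, -0.00102251,
       -0.00168819]), 'joint_efforts': array([-6.39768896e-04, -5.44383574e+01, -3.62373805e+01, -7.69100257e-05,
        3.04889087e-03, -5.40266831e-05]), 'tool_pos': array([ 246.47253773, -491.4745944 ,  247.76253871]), 'ee_rot': array([-3.14053561e+00, -6.30147760e-05,  4.64854339e-01]), 'contact_force': array([-0.57475251,  0.2531803 , -0.38056697]), 'torque': array([-0.02404926,  0.012143  ,  0.01784943]), 'grip_force': 0.0, 'opening': 0.9974875825019257} 17.0
```

View pics/top.png

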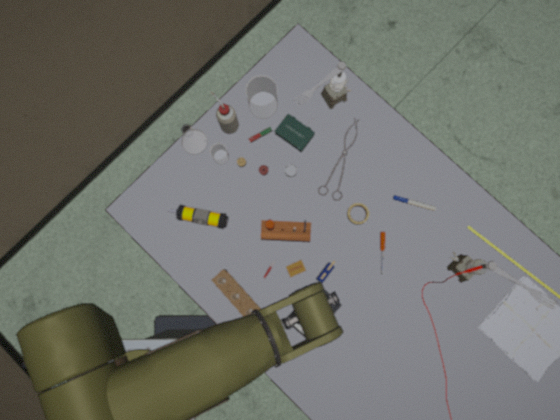

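View pics/side.png

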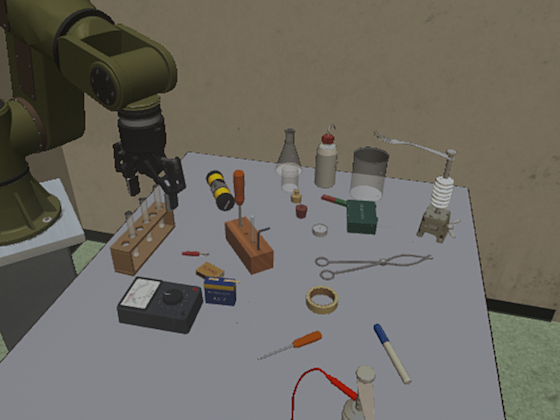

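Screwdriver candidates: the orange one standing in the block (side 239,187; top 270,225) and the orange one lying on the bench (side 290,346; top 382,245). The description fits the standing one, in the block. Yellow logger candidates: only the yellow and black tube (top 202,216; side 220,190). Next is a close crop.

```bash
python3 - <<'E'
from h import *
a=load('top')['im'][185:285,160:330];b=load('side')['im'][160:280,190:290]
A=cv2.resize(a,None,fx=4.7,fy=4.7,interpolation=2)[:,:,::-1]
cv2.imwrite('pics/ctop.png',A)
B=cv2.resize(b,None,fx=5,fy=5,interpolation=2)[:,:,::-1]
cv2.imwrite('pics/cside.png',B)
E
```

```text
(no output)
```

View pics/ctop.png

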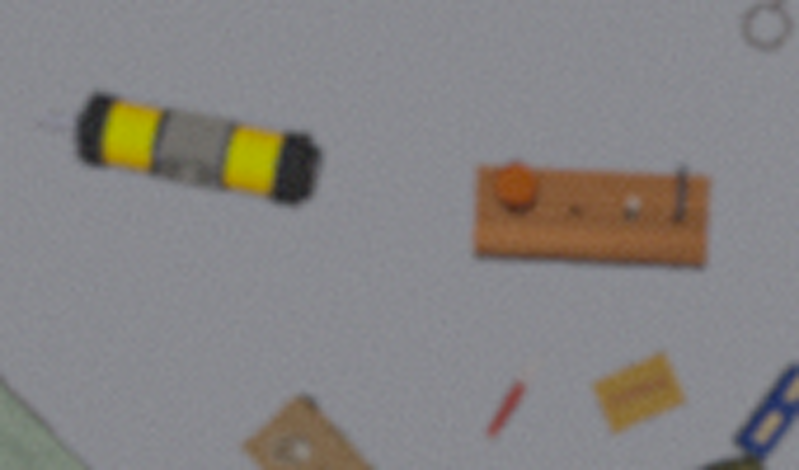

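View pics/cside.png

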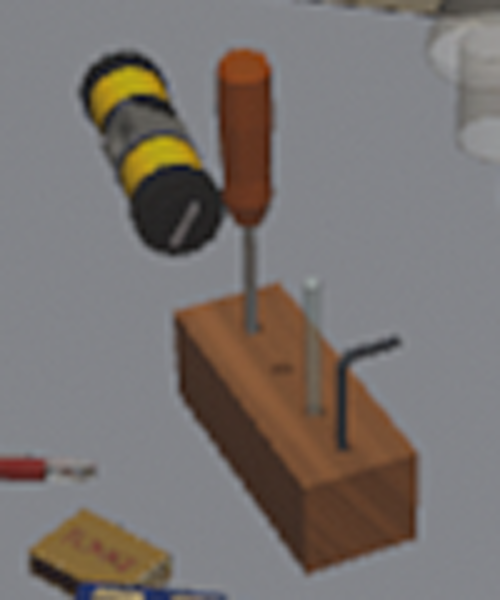

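The crops show the standing screwdriver's handle end at top px (270,225) and the hex key and glass rod farther along the block. The logger's yellow outer edges are at top px (182,212.7) and (219.6,219.5). Its opening is on the near side, in the grey part, and the antenna is to the left.

```bash
python3 - <<'E'
from h import *
t=load('top');s=load('side')
c=lambda x,y:(160+x/4.7,185+y/4.7)
q=lambda x,y:(190+x/5,160+y/5)
A=w(t,*c(103,130),h=24);B=w(t,*c(280,162),h=24);print('log',A,B,(A+B)/2,np.linalg.norm(A-B))
print('bumper ends',w(t,*c(80,128),h=24),w(t,*c(318,168),h=24))
print('opening', w(t,*c(190,172),h=34))
print('handle top',w(t,*c(517,187),h=197),'side',w(s,*q(245,68),h=195))
print('side shaft base',w(s,*q(253,328),h=50))
for x,y in [(477,165),(710,177),(705,265),(477,255)]: print('block',w(t,*c(x,y),h=50 if y<200 else 50))
print('glass',w(s,*q(314,412),h=50),w(s,*q(343,448),h=50),w(s,*q(400,340),h=101), w(t,*c(632,205),h=120))
print('clip',w(t,*c(507,405),h=6),'match',w(t,*c(640,392),h=15),'rack',w(t,*c(300,400),h=60),'rackside', w(s,162,207,h=60))
for u,v in [(241,161),(264,170),(291,171),(220,156)]: print(w(t,u,v,h=15))
im=t['d']; print(w(t,200,217),w(t,190,214),w(t,212,218))
E
```

```text
log [ 530.66953001 -118.84064098   24.        ] [ 507.87775376 -234.94551457   24.        ] [ 519.27364188 -176.89307777   24.        ] 118.32077897591871
bumper ends [ 532.21384935 -103.72743347   24.        ] [ 503.57549806 -259.77093681   24.        ]
opening [ 500.8440756  -177.96102739   34.        ]
handle top [ 468.11808582 -394.22702938  197.        ] side [ 467.86369401 -402.33507253  195.        ]
side shaft base [ 470.33604833 -396.5353717    50.        ]
block [ 500.60935664 -364.62817892   50.        ]
block [ 490.73589834 -513.35702962   50.        ]
block [ 434.56446206 -508.85816776   50.        ]
block [ 442.93873651 -364.21063264   50.        ]
glass [ 464.01685356 -468.39588883   50.        ] [ 462.586445  -497.7862205   50.       ] [ 489.91642459 -500.61821062  101.        ] [ 465.53857318 -461.69471922  120.        ]
clip [ 349.36005563 -380.92359531    6.        ] match [ 356.29495351 -467.00305033   15.        ] rack [ 352.71853798 -253.26998552   60.        ] rackside [ 332.2682085  -241.83666826   60.        ]
[ 693.45690227 -299.95396965   15.        ]
[ 663.31105805 -372.03411602   15.        ]
[ 658.7683719  -456.49793991   15.        ]
[ 710.72060012 -233.74461986   15.        ]
[ 513.57148509 -178.22349501   44.02364469] [ 522.58529976 -148.53754732   48.14146696] [ 509.54782888 -215.11247351   47.21599109]
```

```bash
cat >> h.py <<'E'
from scipy.spatial.transform import Rotation as Ro
def goal(pos,yaw,tilt=None):
    s=sensors.sense(); R=Ro.from_euler('xyz',s['ee_rot']); G=Ro.from_euler('xyz',[np.pi,0,yaw])
    print('pos',s['tool_pos'].round(1),'rot',s['ee_rot'].round(4),'F',s['contact_force'].round(1),'t',s['t'])
    print('xyz',R.inv().apply(np.array(pos)-s['tool_pos']).round(1),'rot',(R.inv()*G).as_rotvec(degrees=True).round(2))
E
python3 -c "
from h import *
goal([513,-176,190],-.194)"
```

```text
pos [ 246.5 -491.5  247.8] rot [-3.1405e+00 -1.0000e-04  4.6490e-01] F [-0.6  0.3 -0.4] t 0.1
xyz [ 379.7 -162.5   58. ] rot [-6.000e-02  2.000e-02  3.775e+01]
```

Request:
{"name": "play_rows", "arguments": {
  "gripper": [70,70,70,70,70,70,70,70,70,70],
  "xyz": [
    [40,-17,0],
    [95,-40,0],
    [150,-64,0],
    [205,-88,10],
    [260,-111,25],
    [310,-133,40],
    [350,-150,50],
    [375,-161,57],
    [379.7,-162.5,58],
    [379.7,-162.5,58]
  ],
  "delta_rot": [
    [0,0,4],
    [0,0,9],
    [0,0,14],
    [0,0,19],
    [0,0,24],
    [0,0,29],
    [0,0,33],
    [0,0,36],
    [0,0,37.75],
    [0,0,37.75]
  ]
}}

```text
t: 1.35
tool_pos: [513.1, -175.8, 189.9]
ee_rot: [-3.141, 0.001, -0.193]
contact_force: [-0.4, 0.1, -0.4]
opening: 0.82
grip_force: 0.0
```

```bash
python3 -c "
from h import *
goal([513,-176,85],-.194); print(ctrl.finger_overhang)
im,d,p=grab('wrist','w1'); print(p)"
```

```text
pos [ 513.1 -175.8  189.9] rot [-3.1414e+00  9.0000e-04 -1.9310e-01] F [-0.4  0.1 -0.4] t 1.35
xyz [  0.    0.2 104.9] rot [-0.01  0.05  0.05]
17.0
{'vertical_fov': 65.26104966432743, 'cx': 274.9853011025661, 'cy': 202.26346339818662, 'world_to_cam': array([[-1.91471619e-01, -9.81497992e-01,  5.57854677e-04,
        -7.44976749e+01],
       [ 9.37400462e-01, -1.83037421e-01, -2.96272975e-01,
        -4.91816923e+02],
       [ 2.90893438e-01, -5.62049328e-02,  9.55103143e-01,
        -4.83364367e+02],
       [ 0.00000000e+00,  0.00000000e+00,  0.00000000e+00,
         1.00000000e+00]])}
```

View pics/w1.png

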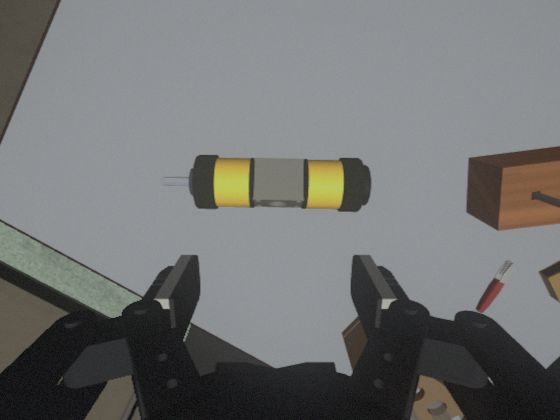

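The wrist picture shows the logger with its yellow outer edges at (216,182) and (343,184), and the opening on the near side at about (279,203).

```bash
python3 -c "
from h import *
z=load('w1')
A=w(z,216,182,h=24);B=w(z,343,184,h=24);C=(A+B)/2;print(A,B,C,np.linalg.norm(A-B),np.arctan2(*(A-B)[:2]))
for p in [(235,182),(326,184),(280,175),(279,165),(279,157)]: print(w(z,*p))
for v in range(150,216,4): print(v,w(z,235,v).round(1),w(z,326,v).round(1))
print('op',w(z,279,203,h=34))
t=C-6.5*np.array([.981,-.193,0]);goal([t[0],t[1],70],-.194)"
```

```text
[ 527.82175782 -123.89781128   24.        ] [ 503.69574667 -237.65334201   24.        ] [ 515.75875225 -180.77557665   24.        ] 116.2857909826565 0.20898971489049575
[ 529.22939822 -144.66809321   45.99519689]
[ 512.86278135 -219.90620591   46.36934829]
[ 525.60813737 -182.87436062   35.71346449]
[ 533.59366276 -183.5699488    31.2338375 ]
[ 535.56650163 -184.32292935    1.12094166]
150 [ 550.2 -144.2    1.1] [ 533.5 -229.8    0.7]
154 [ 546.5 -143.4    1.1] [ 529.7 -229.2    0.9]
158 [ 545.9 -145.9   23.5] [ 526.  -228.6    1.3]
162 [ 544.  -146.6   33.7] [ 528.1 -224.6   30. ]
166 [ 541.3 -146.5   38.2] [ 525.8 -223.4   35.8]
170 [ 538.4 -146.2   41. ] [ 523.3 -222.4   39.9]
174 [ 535.5 -145.8   43.5] [ 520.4 -221.6   42.4]
178 [ 532.3 -145.2   44.6] [ 517.5 -220.9   44.4]
182 [ 529.2 -144.7   46. ] [ 514.3 -220.3   45.4]
186 [ 525.9 -143.9   46.3] [ 511.1 -219.7   46.3]
190 [ 522.6 -143.2   46.7] [ 507.8 -219.1   46.9]
194 [ 519.  -142.3   46.2] [ 504.2 -218.6   46.5]
198 [ 515.2 -141.3   44.9] [ 500.4 -218.2   45.6]
202 [ 510.8 -139.8   41.6] [ 496.1 -217.9   43.3]
206 [ 505.5 -137.9   35.9] [ 491.1 -217.7   39.4]
210 [ 491.  -130.4    0.6] [ 473.4 -220.9    0.8]
214 [ 486.8 -129.4    0.6] [ 469.2 -220.3    0.9]
op [ 500.11211845 -177.12979374   34.        ]
pos [ 513.  -176.2  190.1] rot [-3.1416e+00  5.0000e-04 -1.9320e-01] F [-0.1  0.1  0.3] t 1.4
xyz [ -2.8   4.  120.1] rot [-0.    0.03  0.05]
```

Request:
{"name": "play_rows", "arguments": {
  "gripper": [70,70,70,70,70],
  "xyz": [
    [-3,3.5,50],
    [-3,3.5,100],
    [-3,3.5,120],
    [-3,3.5,123],
    [-3,3.5,124]
  ],
  "delta_rot": [
    [0,0,0],
    [0,0,0],
    [0,0,0],
    [0,0,0],
    [0,0,0]
  ]
}}

```text
t: 2.02
tool_pos: [509.8, -179.5, 67.2]
ee_rot: [3.141, -0.001, -0.194]
contact_force: [0.4, -0.0, -0.2]
opening: 0.82
grip_force: 0.0
```

Request:
{"name": "play_rows", "arguments": {
  "gripper": [70,70,70],
  "xyz": [
    [0,0,1],
    [0,0,2],
    [0,0,3]
  ],
  "delta_rot": [
    [0,0,0],
    [0,0,0],
    [0,0,0]
  ]
}}

```text
t: 2.4
tool_pos: [509.6, -179.1, 63.6]
ee_rot: [3.141, -0.001, -0.194]
contact_force: [0.3, 0.1, 0.4]
opening: 0.818
grip_force: 0.0
```

Request:
{"name": "play_rows", "arguments": {
  "gripper": [70,70,70,70],
  "xyz": [
    [0,0,0.7],
    [0,0,1.4],
    [0,0,2],
    [0,0,2]
  ],
  "delta_rot": [
    [0,0,0],
    [0,0,0],
    [0,0,0],
    [0,0,0]
  ]
}}

```text
t: 2.9
tool_pos: [509.5, -179.0, 61.2]
ee_rot: [-3.142, 0.0, -0.194]
contact_force: [-0.3, 0.2, -0.4]
opening: 0.818
grip_force: 0.0
```

Request:
{"name": "play_rows", "arguments": {
  "gripper": [70,70,70,70],
  "xyz": [
    [0,0,0.7],
    [0,0,1.4],
    [0,0,2],
    [0,0,2]
  ],
  "delta_rot": [
    [0,0,0],
    [0,0,0],
    [0,0,0],
    [0,0,0]
  ]
}}

```text
t: 3.4
tool_pos: [509.5, -179.0, 59.2]
ee_rot: [-3.142, 0.0, -0.194]
contact_force: [0.5, -1.0, -0.2]
opening: 0.819
grip_force: 0.0
```

Request:
{"name": "play_rows", "arguments": {
  "gripper": [70,70,70,70],
  "xyz": [
    [0,0,0.8],
    [0,0,1.6],
    [0,0,2.4],
    [0,0,2.4]
  ],
  "delta_rot": [
    [0,0,0],
    [0,0,0],
    [0,0,0],
    [0,0,0]
  ]
}}

```text
t: 3.9
tool_pos: [509.5, -179.0, 56.8]
ee_rot: [-3.142, 0.0, -0.194]
contact_force: [-0.1, -0.1, 0.6]
opening: 0.818
grip_force: 0.0
```

Request:
{"name": "play_rows", "arguments": {
  "gripper": [70,70,70],
  "xyz": [
    [0,0,0.8],
    [0,0,1.5],
    [0,0,1.5]
  ],
  "delta_rot": [
    [0,0,0],
    [0,0,0],
    [0,0,0]
  ]
}}

```text
t: 4.28
tool_pos: [509.6, -179.1, 55.5]
ee_rot: [3.142, -0.0, -0.194]
contact_force: [-0.1, -0.1, 2.4]
opening: 0.817
grip_force: 1.0
```

Request:
{"name": "play_rows", "arguments": {
  "gripper": [70,70,70],
  "xyz": [
    [0,0,0.8],
    [0,0,1.5],
    [0,0,1.5]
  ],
  "delta_rot": [
    [0,0,0],
    [0,0,0],
    [0,0,0]
  ]
}}

```text
t: 4.65
tool_pos: [510.4, -179.3, 55.3]
ee_rot: [3.141, -0.003, -0.194]
contact_force: [-0.9, 1.9, 13.6]
opening: 0.822
grip_force: 7.2
```

Request:
{"name": "play_rows", "arguments": {
  "gripper": [70,70,70,70,70,70,70],
  "xyz": [
    [4,0,0],
    [9,0,0],
    [14,0,0],
    [19,0,0],
    [23,0,0],
    [26,0,0],
    [26,0,0]
  ],
  "delta_rot": [
    [0,0,0],
    [0,0,0],
    [0,0,0],
    [0,0,0],
    [0,0,0],
    [0,0,0],
    [0,0,0]
  ]
}}

```text
t: 5.52
tool_pos: [536.1, -184.7, 55.5]
ee_rot: [3.141, -0.003, -0.194]
contact_force: [-1.1, -1.4, 15.3]
opening: 0.821
grip_force: 7.5
```

Request:
{"name": "play_rows", "arguments": {
  "gripper": [70,70,70,70],
  "xyz": [
    [0,0,-15],
    [-13,0,-40],
    [-13,0,-80],
    [-13,0,-80]
  ],
  "delta_rot": [
    [0,0,0],
    [0,0,0],
    [0,0,0],
    [0,0,0]
  ]
}}

```text
t: 6.02
tool_pos: [523.3, -182.0, 137.2]
ee_rot: [3.141, -0.005, -0.194]
contact_force: [-0.7, 0.1, -0.5]
opening: 0.822
grip_force: 0.0
```

```bash
python3 -c "
from h import *
im,d,p=grab('wrist','w2')
z=load('w2')
s=sensors.sense();print(s['tool_pos'],s['ee_rot'])
c=px(z,[528.5,-183,40]);print(c);u,v=int(c[0]),int(c[1]);cv2.imwrite('pics/w2c.png',cv2.resize(im[v-60:v+60,max(u-140,0):u+140,::-1],None,fx=2.5,fy=2.5)); print(u,v)
"
```

```text
[ 522.64631106 -181.68425021  135.30438555] [ 3.14108071e+00 -2.47052030e-03 -1.94027623e-01]
(np.float64(274.64489433580854), np.float64(204.50005581391304))
274 204
```

View pics/w2c.png

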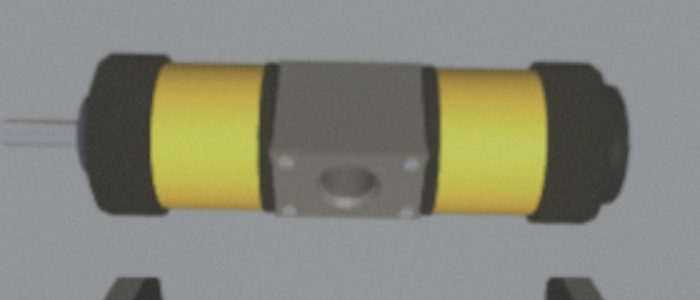

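The logger has rolled by 30°: the opening is now at w2 px (273,218), still leaning towards the robot. One more stroke follows.

Request:
{"name": "play_rows", "arguments": {
  "gripper": [70,70,70,70,70,70,70,70,70,70,70,70],
  "xyz": [
    [0,0,50],
    [0,0,76],
    [0,0,78.5],
    [0,0,79.3],
    [0,0,80],
    [4,0,80],
    [9,0,80],
    [14,0,80],
    [19,0,80],
    [23,0,80],
    [26,0,80],
    [26,0,80]
  ],
  "delta_rot": [
    [0,0,0],
    [0,0,0],
    [0,0,0],
    [0,0,0],
    [0,0,0],
    [0,0,0],
    [0,0,0],
    [0,0,0],
    [0,0,0],
    [0,0,0],
    [0,0,0],
    [0,0,0]
  ]
}}

```text
t: 7.58
tool_pos: [548.9, -187.0, 55.5]
ee_rot: [3.141, -0.003, -0.194]
contact_force: [-0.9, 0.5, 22.3]
opening: 0.82
grip_force: 10.9
```

Request:
{"name": "play_rows", "arguments": {
  "gripper": [70,70,70,70,70],
  "xyz": [
    [0,0,-15],
    [-20,0,-40],
    [-40,0,-80],
    [-40,0,-80],
    [-40,0,-80]
  ],
  "delta_rot": [
    [0,0,0],
    [0,0,0],
    [0,0,0],
    [0,0,0],
    [0,0,0]
  ]
}}

```text
t: 8.2
tool_pos: [508.2, -178.7, 133.3]
ee_rot: [-3.141, 0.001, -0.194]
contact_force: [-0.1, 0.3, -0.7]
opening: 0.819
grip_force: 0.0
```

```bash
python3 -c "
from h import *
im,d,p=grab('wrist','w3')
z=load('w3')
s=sensors.sense();print(s['tool_pos'],s['ee_rot'])
c=px(z,[541,-185.5,43]);print(c);u,v=int(c[0]),int(c[1]);cv2.imwrite('pics/w3c.png',cv2.resize(im[v-60:v+60,u-140:u+140,::-1],None,fx=2.5,fy=2.5)); print(u,v)
for q in range(v-20,v+20,3): print(q,w(z,u-15,q).round(1),w(z,u+15,q).round(1))
"
```

```text
[ 508.25491843 -178.66463435  132.90216862] [-3.14120626e+00  1.67298166e-03 -1.94024082e-01]
(np.float64(275.32219225839435), np.float64(166.65379690790172))
275 166
146 [ 556.4 -178.3   43. ] [ 552.2 -197.6   40.3]
149 [ 554.6 -177.9   43.8] [ 550.8 -197.2   43.8]
152 [ 552.7 -177.5   44. ] [ 548.9 -196.9   44.1]
155 [ 550.7 -177.1   43.7] [ 546.9 -196.5   43.8]
158 [ 548.8 -176.7   44. ] [ 545.1 -196.2   44.4]
161 [ 546.9 -176.3   44. ] [ 543.  -195.8   43.5]
164 [ 544.8 -175.8   43.2] [ 540.9 -195.4   43.2]
167 [ 542.8 -175.4   43.2] [ 539.1 -195.1   43.9]
170 [ 540.8 -175.    43.2] [ 537.1 -194.7   43.9]
173 [ 538.8 -174.6   43.5] [ 535.  -194.3   43.8]
176 [ 536.9 -174.2   43.8] [ 533.  -194.    43.8]
179 [ 534.8 -173.7   43.2] [ 531.  -193.6   43.8]
182 [ 532.7 -173.3   43.1] [ 528.8 -193.2   43.4]
185 [ 530.7 -172.9   43.4] [ 526.9 -192.9   43.7]
```

View pics/w3c.png

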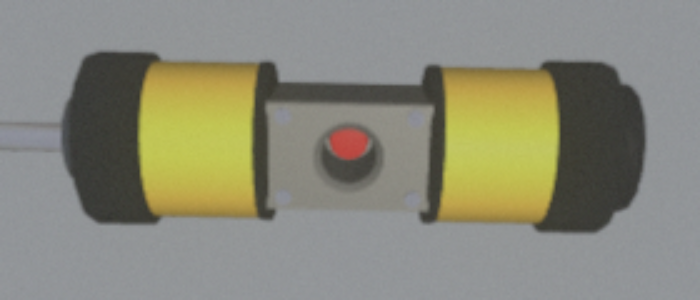

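The opening now faces straight up: the red button shows at w3 px (274,168), and the flat reads level at z≈43.5. Next is the screwdriver.

```bash
python3 -c "
from h import *
z=load('w3');print('op',w(z,274.2,167.6,h=43)); M=np.linalg.inv(z['M']);print('cam',M[:3,3])
goal([440,-394,265],-.06)"
```

```text
op [ 540.51532953 -184.6400638    43.        ]
cam [ 582.51469547 -193.30624643  259.44031087]
pos [ 508.3 -178.7  132.9] rot [-3.1412e+00  1.7000e-03 -1.9400e-01] F [0.3 0.2 0.9] t 8.25
xyz [ -25.7  224.4 -132.1] rot [-0.03  0.09 -7.68]
```

Request:
{"name": "play_rows", "arguments": {
  "gripper": [85,85,85,85,85,85,85,85],
  "xyz": [
    [0,0,-60],
    [0,10,-115],
    [-5,60,-132],
    [-11,110,-132],
    [-18,165,-132],
    [-24,210,-132],
    [-25.7,224.4,-132],
    [-25.7,224.4,-132]
  ],
  "delta_rot": [
    [0,0,0],
    [0,0,0],
    [0,0,-2],
    [0,0,-4],
    [0,0,-6],
    [0,0,-7.7],
    [0,0,-7.7],
    [0,0,-7.7]
  ]
}}

```text
t: 9.25
tool_pos: [439.9, -394.2, 264.7]
ee_rot: [-3.14, 0.001, -0.061]
contact_force: [1.1, 1.0, -0.5]
opening: 0.997
grip_force: 0.0
```

```bash
python3 -c "
from h import *
im,d,p=grab('wrist','w4')
s=sensors.sense();print(s['tool_pos'],s['ee_rot'])
cv2.imwrite('pics/w4.png',im[:,:,::-1])
"
```

```text
[ 440.33323386 -393.47328385  265.06201977] [-3.14047104e+00  9.53491515e-04 -5.98647623e-02]
```

View pics/w4.png

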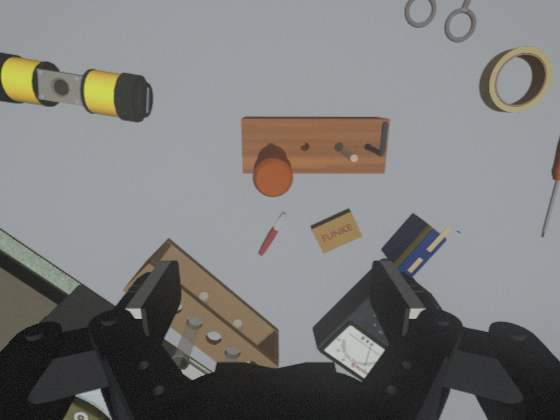

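The handle end is at w4 px (273,177), on the block at its logger-side end. The hex key and glass rod are 65 px or more to the right of it.

```bash
python3 -c "
from h import *
z=load('w4');print('top',w(z,273,177,h=197),w(z,273,177))
for q in [(242,118),(390,117),(388,173)]: print('blk',w(z,*q,h=50))
goal([469,-396,240],-.06)"
```

```text
top [ 471.41326377 -394.98241444  197.        ] [ 471.66038069 -395.00469091  198.08623451]
blk [ 500.55035962 -364.5723324    50.        ]
blk [ 492.50908447 -513.38543945   50.        ]
blk [ 434.93907192 -513.76253133   50.        ]
pos [ 440.3 -393.5  265.1] rot [-3.1405e+00  1.0000e-03 -5.9900e-02] F [-0.2  0.3 -0.2] t 9.3
xyz [28.8  0.8 25. ] rot [-0.06  0.05  0.01]
```

Request:
{"name": "play_rows", "arguments": {
  "gripper": [85,85,85,85,85,85],
  "xyz": [
    [30.2,0.2,0],
    [30.2,0.2,15],
    [30.2,0.2,45],
    [30.2,0.2,80],
    [30.2,0.2,112],
    [30.2,0.2,112]
  ],
  "delta_rot": [
    [0,0,0],
    [0,0,0],
    [0,0,0],
    [0,0,0],
    [0,0,0],
    [0,0,0]
  ]
}}

```text
t: 10.05
tool_pos: [469.5, -394.4, 151.4]
ee_rot: [-3.138, 0.004, -0.059]
contact_force: [-0.5, -0.0, -0.2]
opening: 0.994
grip_force: 0.0
```

Request:
{"name": "play_rows", "arguments": {
  "gripper": [30,20,10,10,10,10,10],
  "xyz": [
    [0,0,0],
    [0,0,0],
    [0,0,0],
    [0,0,0],
    [0,0,0],
    [0,0,0],
    [0,0,0]
  ],
  "delta_rot": [
    [0,0,0],
    [0,0,0],
    [0,0,0],
    [0,0,0],
    [0,0,0],
    [0,0,0],
    [0,0,0]
  ],
  "squeeze": 50
}}

```text
t: 10.92
tool_pos: [470.6, -394.7, 154.7]
ee_rot: [-3.139, -0.0, -0.059]
contact_force: [0.4, 11.2, 9.0]
opening: 0.292
grip_force: 41.7
```

Request:
{"name": "play_rows", "arguments": {
  "gripper": [10,10,10,10,10,10,10],
  "xyz": [
    [0,0,-8],
    [0,0,-18],
    [0,0,-30],
    [0,0,-42],
    [0,0,-55],
    [0,0,-80],
    [0,0,-80]
  ],
  "delta_rot": [
    [0,0,0],
    [0,0,0],
    [0,0,0],
    [0,0,0],
    [0,0,0],
    [0,0,0],
    [0,0,0]
  ]
}}

```text
t: 11.8
tool_pos: [470.6, -396.7, 236.1]
ee_rot: [3.139, -0.003, -0.06]
contact_force: [0.0, -0.1, -0.5]
opening: 0.29
grip_force: 46.1
```

```bash
python3 -c "
from h import *
goal([520,-184,245],-.194)"
```

```text
pos [ 470.6 -396.7  236.1] rot [ 3.1387e+00 -3.1000e-03 -5.9800e-02] F [ 0.  -0.1 -0.5] t 11.8
xyz [  36.7 -215.3   -9.4] rot [ 0.16 -0.19  7.69]
```

Request:
{"name": "play_rows", "arguments": {
  "gripper": [10,10,10,10,10,10,10],
  "xyz": [
    [10,-50,-9],
    [20,-100,-9],
    [32,-150,-9],
    [45,-195,-9],
    [57,-214,-9],
    [57,-214.5,10],
    [57,-214.5,15]
  ],
  "delta_rot": [
    [0,0,2],
    [0,0,4],
    [0,0,6],
    [0,0,7.7],
    [0,0,7.7],
    [0,0,7.7],
    [0,0,7.7]
  ]
}}

```text
t: 12.68
tool_pos: [539.4, -185.1, 217.2]
ee_rot: [-3.141, 0.002, -0.194]
contact_force: [0.9, -0.1, -1.2]
opening: 0.294
grip_force: 46.0
```

```bash
python3 -c "
from h import *
s=sensors.sense();print(s['tool_pos'],s['ee_rot'])
z={}
for n in ['wrist','side']:
    im,d,p=grab(n,'h'+n); zz=load('h'+n); c=px(zz,[540.5,-184.6,60]); u,v=map(int,c); print(n,u,v)
    k=50 if n=='wrist' else 30
    k=min(k,v,420-v); a=cv2.resize(im[v-k:v+k,u-k:u+k,::-1],(400,400),interpolation=cv2.INTER_CUBIC); z[n]=a; print(k)
cv2.imwrite('pics/h.png',np.hstack([z['wrist'],z['side']]))
"
```

```text
[ 539.36903103 -185.05635118  217.18537785] [-3.14126356e+00  2.43359161e-03 -1.93720554e-01]
wrist 274 187
50
side 227 176
30
```

View pics/h.png

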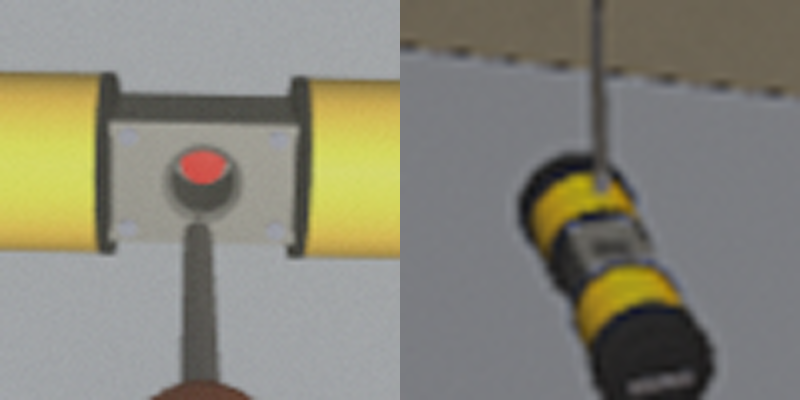

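The left (wrist) crop shows the tip at px (273.5,192) and the opening at (274.7,183). The right (side) crop shows the tip at (227.3,174.5) and the opening at (228.2,182.5).

```bash
python3 -c "
from h import *
from scipy.optimize import least_squares
a=load('hwrist');b=load('hside')
f=lambda p,q:least_squares(lambda P:np.r_[np.subtract(px(a,P),p),np.subtract(px(b,P),q)],[540,-185,60])
T=f((273.5,192),(227.3,174.5));O=f((274.7,183),(228.2,182.5))
print('tip',T.x,T.fun,'op',O.x,O.fun)
print('op@43',w(a,274.7,183,h=43),w(b,228.2,182.5,h=43),'tip by wrist at 72',w(a,273.5,192,h=72),w(b,227.3,174.5,h=72))
x=T.x-O.x; print('diff in tool',Ro.from_euler('xyz',[np.pi,0,-.194]).inv().apply(x))"
```

```text
tip [ 538.64158574 -183.8113296    66.21179635] [ 0.07914496 -0.20314782 -0.65768648 -0.16248906] op [ 540.18559411 -185.15677843   40.8989335 ] [ 0.0554918  -0.14482868 -0.44028151 -0.09644146]
op@43 [ 540.56959424 -185.17938439   43.        ] [ 539.49501599 -189.49239426   43.        ] tip by wrist at 72 [ 540.04774991 -184.04110112   72.        ] [ 535.4861938  -194.84741288   72.        ]
diff in tool [ -1.77442711  -1.02254722 -25.31286285]
```

Request:
{"name": "play_rows", "arguments": {
  "gripper": [10,10,10,10,10,10,10],
  "xyz": [
    [1.3,0.9,5],
    [1.3,0.9,15],
    [1.3,0.9,22],
    [1.3,0.9,29],
    [1.3,0.9,36],
    [1.3,0.9,42],
    [1.3,0.9,42]
  ],
  "delta_rot": [
    [0,0,0],
    [0,0,0],
    [0,0,0],
    [0,0,0],
    [0,0,0],
    [0,0,0],
    [0,0,0]
  ]
}}

```text
t: 13.65
tool_pos: [540.8, -186.4, 176.4]
ee_rot: [-3.141, 0.001, -0.194]
contact_force: [1.4, -0.4, -1.2]
opening: 0.291
grip_force: 46.0
```

Request:
{"name": "play_rows", "arguments": {
  "gripper": [10,10,10,10,10],
  "xyz": [
    [0,0,1],
    [0,0,2],
    [0,0,3],
    [0,0,4],
    [0,0,4]
  ],
  "delta_rot": [
    [0,0,0],
    [0,0,0],
    [0,0,0],
    [0,0,0],
    [0,0,0]
  ]
}}

```text
t: 14.28
tool_pos: [540.9, -186.5, 172.8]
ee_rot: [-3.142, 0.0, -0.194]
contact_force: [0.0, -0.7, -0.3]
opening: 0.294
grip_force: 46.0
```

Request:
{"name": "play_rows", "arguments": {
  "gripper": [10,10,10],
  "xyz": [
    [0,0,1],
    [0,0,1.5],
    [0,0,1.5]
  ],
  "delta_rot": [
    [0,0,0],
    [0,0,0],
    [0,0,0]
  ]
}}

```text
t: 14.65
tool_pos: [540.9, -186.5, 171.3]
ee_rot: [-3.142, 0.0, -0.194]
contact_force: [-0.2, -0.0, -0.2]
opening: 0.291
grip_force: 46.0
```

Request:
{"name": "play_rows", "arguments": {
  "gripper": [10,10,10],
  "xyz": [
    [0,0,1],
    [0,0,1.5],
    [0,0,1.5]
  ],
  "delta_rot": [
    [0,0,0],
    [0,0,0],
    [0,0,0]
  ]
}}

```text
t: 15.02
tool_pos: [540.9, -186.5, 169.8]
ee_rot: [-3.142, 0.0, -0.194]
contact_force: [-0.1, 0.1, -1.5]
opening: 0.287
grip_force: 46.0
```

Expected button contact is at TCP z≈167 to 169.

Request:
{"name": "play_rows", "arguments": {
  "gripper": [10,10,10],
  "xyz": [
    [0,0,1],
    [0,0,1.5],
    [0,0,1.5]
  ],
  "delta_rot": [
    [0,0,0],
    [0,0,0],
    [0,0,0]
  ]
}}

```text
t: 15.4
tool_pos: [540.9, -186.5, 168.3]
ee_rot: [-3.142, 0.0, -0.194]
contact_force: [-1.1, -0.6, -0.1]
opening: 0.289
grip_force: 46.0
```

Request:
{"name": "play_rows", "arguments": {
  "gripper": [10,10,10],
  "xyz": [
    [0,0,0.7],
    [0,0,1.5],
    [0,0,1.5]
  ],
  "delta_rot": [
    [0,0,0],
    [0,0,0],
    [0,0,0]
  ]
}}

```text
t: 15.78
tool_pos: [541.0, -186.5, 167.0]
ee_rot: [3.142, -0.0, -0.194]
contact_force: [-0.9, -0.4, 1.2]
opening: 0.288
grip_force: 46.2
```

Request:
{"name": "play_rows", "arguments": {
  "gripper": [10,10,10],
  "xyz": [
    [0,0,0.7],
    [0,0,1.5],
    [0,0,1.5]
  ],
  "delta_rot": [
    [0,0,0],
    [0,0,0],
    [0,0,0]
  ]
}}

```text
t: 16.15
tool_pos: [541.0, -186.5, 165.4]
ee_rot: [-3.141, -0.0, -0.194]
contact_force: [0.7, 1.0, 3.3]
opening: 0.29
grip_force: 47.0
```

Request:
{"name": "play_rows", "arguments": {
  "gripper": [10,10,10],
  "xyz": [
    [0,0,0.7],
    [0,0,1.5],
    [0,0,1.5]
  ],
  "delta_rot": [
    [0,0,0],
    [0,0,0],
    [0,0,0]
  ]
}}

```text
t: 16.52
tool_pos: [541.0, -186.5, 163.9]
ee_rot: [-3.142, -0.0, -0.194]
contact_force: [-0.6, 0.5, 3.2]
opening: 0.29
grip_force: 47.1
```

Request:
{"name": "play_rows", "arguments": {
  "gripper": [10,10,10],
  "xyz": [
    [0,0,0.5],
    [0,0,1],
    [0,0,1]
  ],
  "delta_rot": [
    [0,0,0],
    [0,0,0],
    [0,0,0]
  ]
}}

```text
t: 16.9
tool_pos: [541.2, -186.5, 163.5]
ee_rot: [3.142, -0.001, -0.194]
contact_force: [-2.5, 1.7, 8.8]
opening: 0.29
grip_force: 47.7
```

Request:
{"name": "play_rows", "arguments": {
  "gripper": [10,10,10],
  "xyz": [
    [0,0,0.5],
    [0,0,1],
    [0,0,1]
  ],
  "delta_rot": [
    [0,0,0],
    [0,0,0],
    [0,0,0]
  ]
}}

```text
t: 17.27
tool_pos: [541.4, -186.5, 163.3]
ee_rot: [-3.142, -0.002, -0.194]
contact_force: [-2.1, 2.0, 15.1]
opening: 0.293
grip_force: 48.7
```

Request:
{"name": "play_rows", "arguments": {
  "gripper": [10,10,10,10,10,10,10,10],
  "xyz": [
    [0,0,0],
    [0,0,0],
    [0,0,0],
    [0,0,0],
    [0,0,0],
    [0,0,0],
    [0,0,0],
    [0,0,0]
  ],
  "delta_rot": [
    [0,0,0],
    [0,0,0],
    [0,0,0],
    [0,0,0],
    [0,0,0],
    [0,0,0],
    [0,0,0],
    [0,0,0]
  ]
}}

```text
t: 18.27
tool_pos: [541.4, -186.5, 163.3]
ee_rot: [-3.142, -0.002, -0.194]
contact_force: [-1.9, 3.0, 15.3]
opening: 0.293
grip_force: 48.7
```

```bash
python3 -c "
from h import *
im,d,p=grab('wrist'); a=load('hwrist'); 
cv2.imwrite('pics/end.png',im[100:320,100:450,::-1]); print(sensors.sense()['contact_force'])"
```

```text
[-1.50822588  3.69123907 14.97723606]
```

View pics/end.png

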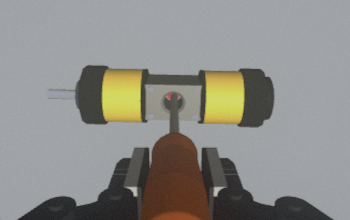

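The blade is in the bore on the red button at crop px (174,100), the logger is level and the push is steady at 15 N.

```bash
python3 -c "
from h import *
print(ticket.job_done())"
```

```text
the job is handed in; nothing more can be done
None
```

I rolled the logger until its opening faced straight up, and the job is handed in with the gripped screwdriver holding the red button against its stop at about 15 N; no verdict was returned.

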